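Seat the melting pot in the bain-marie and hold the surface thermometer on its floor

ROBOT

A 6-joint arm with a two-finger parallel gripper is mounted at the origin on a cart in front of the work surface, level with it; the furniture and walls round the work are solid. World frame = base frame: x ahead of the robot, y to its left, z up, the work surface at z = 0. Lengths are in m, angles in rad, forces in N, time in s.
With the tool pointing down it reaches from about 0.3 to 0.775 m from the base axis. Payload 14.6 kg.
Tool frame: the origin (TCP) lies on the mounting face of the last link; the fingertips stand 199 mm ahead of it and the grasp point (between the pads) lies 180 mm ahead of it; z points along the fingers, y is the line along which they close (so a half turn about z gives the same grasp; the last joint's range is limited). The gripper opens to 94 mm and grips with 3 to 60 N. Pads are 16 mm wide; open, the fingers measure 119 mm over their backs; the gripper's body (75 mm by 177 mm) begins 78 mm behind the grasp point.
Start: joints at [-0.067, 0.3, 1.521, -0, 1.321, -0.067], TCP at [0.55, -0, 0.405] pointing down, gripper open.
Joint ranges: [-3.03, 3.03], [-0.79, 2.21], [0.23, 2.52], [-1.04, 4.18], [0, 3.07], [-2.55, 2.55]. Speed limits (rad/s): [2.22, 2.22, 2.57, 3.14, 3.14, 3.14].

INTERFACE

Orientations are given as [roll, pitch, yaw] about the fixed x, y, z axes, in that order (R = Rz(yaw) Ry(pitch) Rx(roll)).
In Python, from station import get_obs, camera, hand_in gives the robot as it stands.
- The arm moves only by the tool apply_moves, never from a script. Its argument "increments" is a list of rows, each an object of numbers: "tx", "ty", "tz": the shift along the tool's x, y, z as a fraction of full scale; "ax", "ay", "az": the turn, a rotation vector about the tool's x, y, z as a fraction of full scale. In form: [{"tx": .., "ty": .., "tz": .., "ax": .., "ay": .., "az": ..}, ...]. A call has 1 to 12 rows; each row shifts and turns the commanded pose from where the row before left it, along the tool's axes as they then stand; what a row does not reach is not made up. Full scale, the value 1, is 30 mm for a shift and 5 degrees for a turn. A row lasts 1/8 s, in which the tool goes at most 62.5 mm and 10.7 degrees, less where a joint would pass 70% of its speed; a pose out of reach is approached as far as the arm can. A call with a number of a shift or a turn outside -1 to 1 is refused whole. A call with a gripper value outside its range is refused whole. "jaw" is the closure, from 0 (fully open) to 1 (shut), set as the call begins (left out, the last holds). The fingers move at their own pace and stop on an object; "force" is the grip in N (left out, the last holds). Time passes only in rows, so rows that do not move let the fingers close. It gives the time, the measured TCP pose, the force, the opening and the grip force at its end, in the units of the state.
- get_obs(): the state, without advancing time (a new reading comes with each control period).
- camera(name): name is "scene" or "side" or "wrist"; returns a dict with "pixels" (480x640x3 uint8, red, green, blue), "camera_matrix" (3x3 intrinsics, pixels), "R" (3x3) and "t" (3): a world point X has camera coordinates R X + t; the wrist camera has in their place "T_tool_cam" (4x4, takes a point from camera to tool coordinates, whose origin is the TCP and whose axes are the flange's). Camera axes: x right, y down, z forward; pixel columns grow to the right and rows downward; lengths in m; the calibration is good to about 2 mm. The wrist camera is an equidistant fisheye: a pixel r from the principal point sees the ray r / f radians off the axis. A picture is of the moment at which its call begins: read the wrist's pose just before it. There is no depth.
- hand_in(): hands the job in; it is judged then, once.
The state is a dict: "time_s": time; "qpos": joint angles; "joint_vel": joint speeds; "tau": joint torques, N m; "ee_pos": TCP position; "eef_rot": TCP orientation; "force": force on the tool from outside, world axes, zero at the start; "moment": the same for the moment, N m; "grip_width": finger opening in m; "grip_force": force on a finger pad.
Only numpy, scipy, OpenCV 4.12 (cv2) and the standard library are available. Lean on these libraries where they do the work, as an engineer would, in place of code of your own. Each camera call takes 0.05 s, during which the arm holds its last target. There are 200 camera calls.

TASK

Seat the small melting pot in the middle of the wide pot on the hob, upright and all the way down inside the raised ring on that pot's floor, and let go of it. Then lift the thermometer out of its stand and hold it upright with its tip on the ring mark in the middle of the melting pot's floor, pressing lightly so that the sprung tip is pushed in about half its travel, never hard; finish while still holding it there, with the hand touching neither pot. Leave the wide pot about where it is, and leave the cup, salt shaker and matchbox alone.

Things in the scene. Friction and masses are not known exactly. Their poses are not given: they have to be found in the camera images.
- pot_centre (a point): Centre, half-way up, of the small melting pot: a straight-sided round steel pot, open at the top, 62 mm outside diameter, 62 mm high, wall 3 mm, floor 4 mm thick, about 0.18 kg. It starts upright on the worktop right of the hob. Its z axis is the pot's axis, up. A loop handle of 6 mm round bar stands out from its side along its own -x, between 33 and 59 mm above its foot, reaching 56 mm from the axis.
- pot_foot (a point): Centre of the underside of the small melting pot, 31 mm below pot_centre; same axes.
- mark (a point): The marked spot: centre of a dark ring mark, 18 mm across, in the middle of the melting pot's inner floor, 4 mm above pot_foot and 58 mm below the rim.
- outer_pot: The wide low steel pot standing loose on the round simmer plate (190 mm across, its top 49 mm above the worktop) on the hob's right pan support: 116 mm outside diameter (121 mm over the rolled rim), 34 mm high (rolled rim to 37 mm), wall 4 mm, floor 4 mm thick, 0.6 kg. Origin at the centre of its underside, z up. Two small loop handles stand out along its own +y and -y to 78 mm from the axis, 26 mm above its underside.
- outer_seat (a point): Centre of the wide pot's inner floor, inside the raised ring: where pot_foot must come to rest. 4 mm above the wide pot's origin. A raised ring 10 mm high, 68 mm inside and 76 mm outside diameter, is centred on this floor.
- probe_grip (a point): Centre of the handle of the surface thermometer. The handle is an upright black bar 20 mm (own x) by 24 mm (own y) by 64 mm high with a small grey display near the top of its -x side; z is up along it. A 6 mm round steel stem runs down from the middle of its underside and ends in the sprung tip; tip end 112 mm below this point when not pushed in. 0.1 kg in all. It starts hanging upright in the stand, the handle's underside resting on the stand's top.
- probe_tip (a point): End of the sprung tip, on the stem's axis: a steel pin 8 mm in diameter, 6 mm at the very end.
- plunger (a joint): How far the sprung tip is pushed in, m: 0 free, 0.010 at its stop. Spring 300 N/m (half-way in is about 1.5 N).
- inner_pot: The small melting pot as a whole; origin at pot_foot.
- probe: The thermometer as a whole; origin at the centre of the handle's underside (32 mm below probe_grip).
- probe_stand: Fixed steel stand on the worktop: foot 80 by 80 by 6 mm, two upright side walls 65 mm apart, and a bridge 60 by 70 mm across their top, 92 mm above the worktop, with a 14 mm hole in its middle through which the stem hangs (80 mm from the bridge's top to the tip's end). Origin at the centre of its underside, z up.
- stand_hole (a point): Centre of the hole at the top of the stand's bridge, 92 mm above the worktop. A wall cupboard hangs over the back of the worktop right of the hob, its front at world x = 0.56 m (handles to 0.52), its underside 0.64 m above the worktop: keep the wrist in front of it or below it.
- espresso_cup: Bystander: striped espresso cup, 60x83x49 mm, on the worktop; origin at the middle of its underside. Leave it alone.
- salt_shaker: Bystander: salt shaker, 44 mm in diameter, 90 mm high; origin at the centre of its underside. Leave it alone.
- matchbox: Bystander: matchbox, 36x54x14 mm, lying flat; origin at the centre of its underside. Leave it alone.
There are look-alikes about, which are no part of the job. Leave any blue look-alike of the probe_stand alone.

How it is judged:
By the outcome, as a careful person would: the job done as asked, in the order asked, and still so for the second after the job is handed in, while the arm keeps its last pose, push and grip.
It also fails if it takes over 59 s, if anything falls off the work surface, if the arm or the gripper's body presses on something with over 40 N, if the wrist force passes 120 N, or if a joint passes its speed limit or range.

## Working session

There is one attempt and no reset: what is moved stays moved. The work goes in short steps, Python scripts to look and compute and a tool call to move; the robot and the scene stay as the last step left them, time stands still between calls to the robot, and variables do not carry over. Pictures are saved under pics/ and viewed, at most 10 in all, crops included, and the job is handed in when it is done.

Besides the shell and the picture viewer there is one more tool, called after "Call:" in YAML: its name, and indented under it one key for each argument. apply_moves: Moves the arm, as the interface text tells. Its arguments: {"type":"object","properties":{"increments":{"type":"array"},"jaw":{"type":"number"},"force":{"type":"number"}},"required":["increments"]}

```bash
mkdir -p pics; ls; cat > h.py <<'E'
import numpy as np, cv2
from station import get_obs, camera
from scipy.spatial.transform import Rotation as Ro
def save(name,fn,crop=None,scale=1):
    o=get_obs(); c=camera(name); im=c['pixels']
    np.savez('pics/'+fn+'.npz',ee=o['ee_pos'],rot=o['eef_rot'],**{k:v for k,v in c.items()})
    out=im[...,::-1]
    if crop: out=out[crop[1]:crop[3],crop[0]:crop[2]]
    if scale!=1: out=cv2.resize(out,None,fx=scale,fy=scale,interpolation=cv2.INTER_CUBIC)
    cv2.imwrite('pics/'+fn+'.png',out); return c
def load(fn): return np.load('pics/'+fn+'.npz')
def ray(c,u,v):
    K=c['camera_matrix']
    x=np.array([(u-K[0,2])/K[0,0],(v-K[1,2])/K[1,1]])
    if 'R' in c:
        d=c['R'].T@np.array([x[0],x[1],1]); o=-c['R'].T@c['t']
    else:
        r=np.hypot(*x); s=np.sin(r)/r if r>1e-9 else 1
        d=np.array([x[0]*s,x[1]*s,np.cos(r)])
        Rt=Ro.from_euler('xyz',c['rot']).as_matrix(); T=c['T_tool_cam']
        d=Rt@T[:3,:3]@d; o=c['ee']+Rt@T[:3,3]
    return o,d/np.linalg.norm(d)
def onz(c,u,v,z):
    o,d=ray(c,u,v); return o+d*(z-o[2])/d[2]
def proj(c,X):
    K=c['camera_matrix']
    if 'R' in c:
        p=c['R']@X+c['t']; q=p[:2]/p[2]
    else:
        Rt=Ro.from_euler('xyz',c['rot']).as_matrix(); T=c['T_tool_cam']
        p=T[:3,:3].T@(Rt.T@(X-c['ee'])-T[:3,3]); th=np.arctan2(np.hypot(p[0],p[1]),p[2]); q=p[:2]/np.hypot(p[0],p[1])*th
    return K[:2,:2]@q+K[:2,2]
E
python3 - <<'E'
from h import *
for n in ['scene','side','wrist']:
    c=save(n,n+'0'); print(n,c['camera_matrix'].tolist(),[np.round(c[k],3).tolist() for k in c if k not in('pixels','camera_matrix')])
print(get_obs())
a=[cv2.imread(f'pics/{n}0.png') for n in ['scene','side','wrist']]
E
```

```text
pics
scene [[495.06599233399686, 0.0, 322.9028228554988], [0.0, 495.06599233399686, 245.64551093089577], [0.0, 0.0, 1.0]] [[[0.852, -0.524, 0.006], [-0.323, -0.534, -0.782], [0.413, 0.664, -0.624]], [-0.51, 0.215, 1.023]]
side [[586.2777487204623, 0.0, 324.45639239319786], [0.0, 586.2777487204623, 241.12203318273464], [0.0, 0.0, 1.0]] [[[-0.989, -0.15, 0.002], [-0.08, 0.513, -0.855], [0.128, -0.845, -0.519]], [0.542, 0.183, 1.358]]
wrist [[371.64829954431775, 0.0, 325.8960285201808], [0.0, 371.64829954431775, 243.0924661044596], [0.0, 0.0, 1.0]] [[[0.001, -0.972, -0.234, 0.067], [1.0, 0.001, 0.0, 0.0], [0.0, -0.234, 0.972, 0.02], [0.0, 0.0, 0.0, 1.0]]]
{'time_s': 0.15, 'qpos': array([-6.65801631e-02,  3.00345233e-01,  1.52138577e+00, -2.06208151e-05,
        1.32069770e+00, -6.66075529e-02]), 'joint_vel': array([-0.00048296, -0.00119908, -0.00302693,  0.00043781, -0.00070337,
       -0.00034884]), 'tau': array([-2.50185103e-04, -5.31960297e+01, -3.52822959e+01,  7.07691838e-02,
        2.35654798e-02, -3.66386917e-05]), 'ee_pos': array([5.49987694e-01, 7.36698758e-06, 4.04237931e-01]), 'eef_rot': array([-3.14075713e+00, -3.57151610e-05,  1.57082881e+00]), 'force': array([-0.7878315 ,  0.59062434, -0.75553832]), 'moment': array([ 0.03283616,  0.00441423, -0.03042683]), 'grip_force': 0.0, 'grip_width': 0.09404284185781173}
```

View pics/scene0.png

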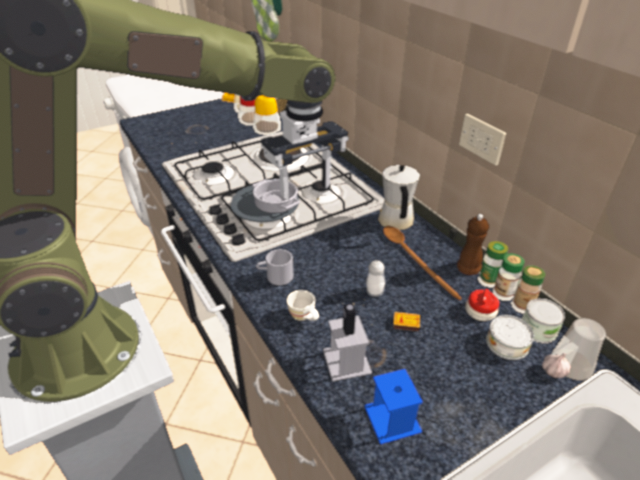

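View pics/wrist0.png

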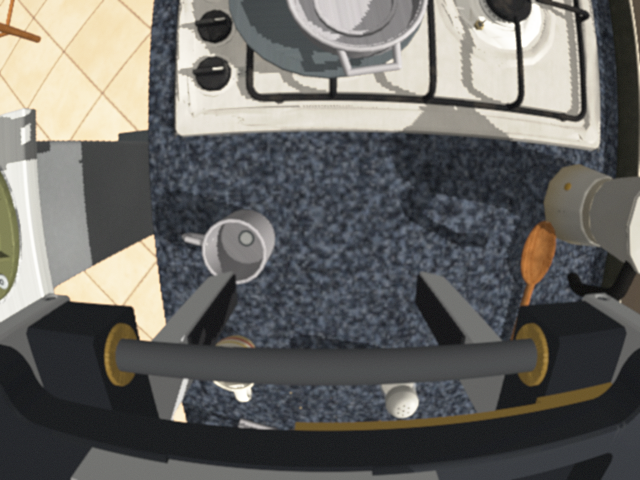

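View pics/side0.png

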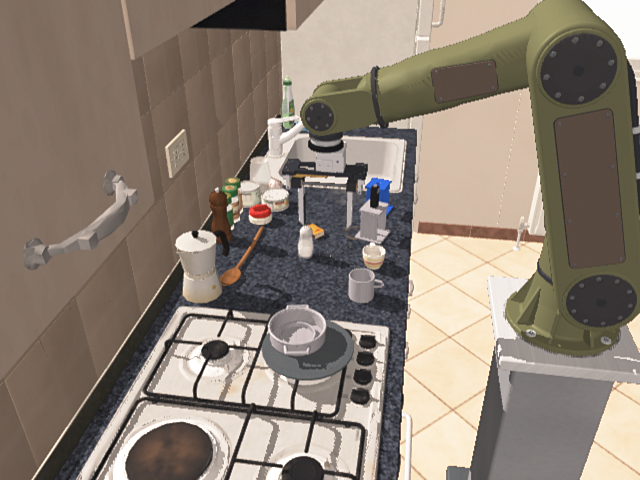

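The pictures show the melting pot between hob and cup (scene 279,267; wrist, its ring mark at about 246,238, loop handle to the left at 185–205,238). The wide pot is on the plate (scene 275,195; side 297,330). The grey stand with the thermometer is at scene 349,340, beside the blue look-alike (396,400).

```bash
python3 - <<'E'
from h import *
w,s,d=load('wrist0'),load('scene0'),load('side0')
print('mark',onz(w,246,238,.004),'handle',onz(w,186,238,.046),onz(w,205,242,.046))
print('outer rim scene',onz(s,276,190,.086),'side',onz(d,297,327,.086))
print('probe top scene',onz(s,350,306,.156),'side',onz(d,375,185,.156))
print('cup',onz(s,302,315,0),'shaker',onz(s,376,292,0),'match',onz(s,407,320,0))
for k,(fn,b) in enumerate([('scene0',(300,290,440,450)),('side0',(240,280,370,400)),('side0',(340,170,420,260))]):
    im=cv2.imread(f'pics/{fn}.png')[b[1]:b[3],b[0]:b[2]]
    globals()[f'a{k}']=cv2.resize(im,(266,300),interpolation=cv2.INTER_CUBIC)
cv2.imwrite('pics/m1.png',np.hstack([a0,a1,a2]))
E
```

```text
mark [ 0.46482608 -0.01918806  0.004     ] handle [ 0.41296094 -0.00956908  0.046     ] [ 0.43275169 -0.01359146  0.046     ]
outer rim scene [0.57838854 0.21184424 0.086     ] side [0.57231971 0.21930423 0.086     ]
probe top scene [ 0.46366969 -0.31273399  0.156     ] side [ 0.45791838 -0.32522973  0.156     ]
cup [ 4.47672505e-01 -1.56670001e-01  1.11022302e-16] shaker [ 0.63269245 -0.18278943  0.        ] match [ 0.63846371 -0.29006036  0.        ]
```

Call:
apply_moves:
  increments:
    - {"ty":-1}
    - {"ty":-1}
    - {"ty":-1}
    - {"ty":-0.5}
    - {}

```text
schema error: expected keys tx, ty, tz, ax, ay, az
```

```bash
python3 - <<'E'
from h import *
save('wrist','wrist1'); print(load('wrist1')['ee'])
E
```

```text
[5.49987694e-01 7.36698758e-06 4.04237931e-01]
```

View pics/wrist1.png

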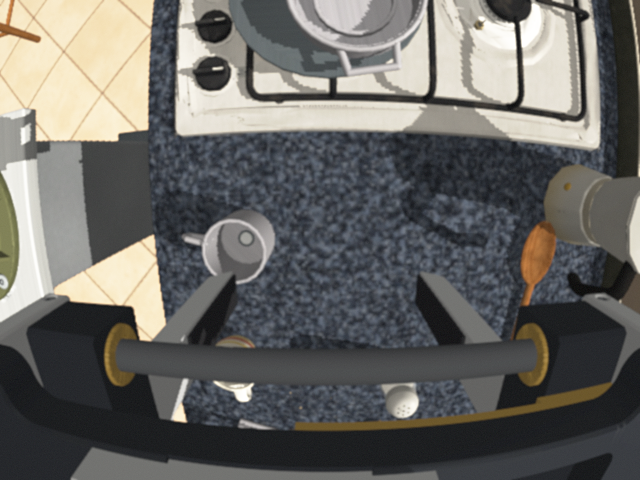

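Call:
apply_moves:
  increments:
    - {"tx":0,"ty":0,"tz":0,"ax":0,"ay":0,"az":1}
    - {"tx":0,"ty":0,"tz":0,"ax":0,"ay":0,"az":1}
    - {"tx":0,"ty":0,"tz":0,"ax":0,"ay":0,"az":1}
    - {"tx":0,"ty":0,"tz":0,"ax":0,"ay":0,"az":1}
    - {"tx":0,"ty":0,"tz":0,"ax":0,"ay":0,"az":1}
    - {"tx":0,"ty":0,"tz":0,"ax":0,"ay":0,"az":1}
    - {"tx":0,"ty":0,"tz":0,"ax":0,"ay":0,"az":1}
    - {"tx":0,"ty":0,"tz":0,"ax":0,"ay":0,"az":1}
    - {"tx":0,"ty":0,"tz":0,"ax":0,"ay":0,"az":1}
    - {"tx":0,"ty":0,"tz":0,"ax":0,"ay":0,"az":1}

```text
time_s: 1.45
ee_pos: [0.55, 0.0, 0.4045]
eef_rot: [-3.141, 0.0, 0.695]
force: [0.5, 0.2, -0.3]
grip_width: 0.0944
grip_force: 0.0
```

Call:
apply_moves:
  increments:
    - {"tx":0,"ty":0,"tz":0,"ax":0,"ay":0,"az":1}
    - {"tx":0,"ty":0,"tz":0,"ax":0,"ay":0,"az":1}
    - {"tx":0,"ty":0,"tz":0,"ax":0,"ay":0,"az":1}
    - {"tx":0,"ty":0,"tz":0,"ax":0,"ay":0,"az":1}
    - {"tx":0,"ty":0,"tz":0,"ax":0,"ay":0,"az":1}
    - {"tx":0,"ty":0,"tz":0,"ax":0,"ay":0,"az":1}
    - {"tx":0,"ty":0,"tz":0,"ax":0,"ay":0,"az":1}
    - {"tx":0,"ty":0,"tz":0,"ax":0,"ay":0,"az":1}
    - {"tx":0,"ty":-1,"tz":0,"ax":0,"ay":0,"az":0}
    - {"tx":0,"ty":-1,"tz":0,"ax":0,"ay":0,"az":0}
    - {"tx":0,"ty":-1,"tz":0,"ax":0,"ay":0,"az":0}
    - {"tx":0,"ty":0,"tz":0,"ax":0,"ay":0,"az":0}

```text
time_s: 2.95
ee_pos: [0.5499, 0.0913, 0.4045]
eef_rot: [-3.142, 0.0, 0.002]
force: [-0.4, -1.1, -0.6]
grip_width: 0.0938
grip_force: 0.0
```

```bash
python3 - <<'E'
from h import *
save('wrist','wrist2'); l=load('wrist2'); print(l['ee'],l['rot'])
save('side','side2');save('scene','scene2')
E
```

```text
[0.54986812 0.09133838 0.40445405] [-3.14153672e+00  3.60900293e-04  2.25446637e-03]
```

View pics/wrist2.png

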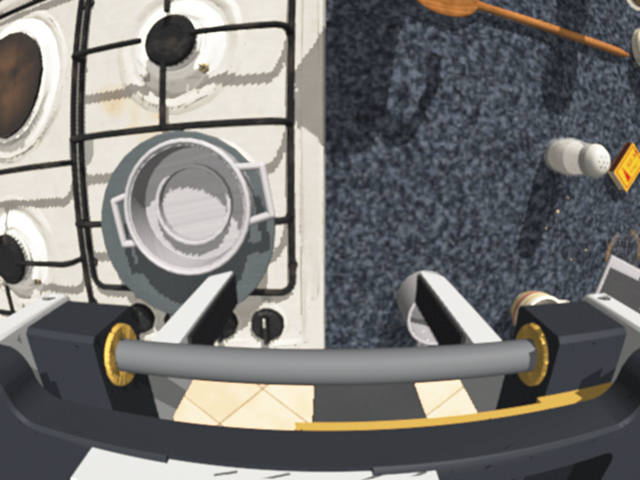

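Now the wrist view shows the wide pot whole: rim from 122 to 251 across and 137 to 275 down, inner ring about (197,204). I fit circles to edge points.

```bash
cat >> h.py <<'E'
from scipy.optimize import least_squares
def fitc(P):
    r=least_squares(lambda p:np.hypot(P[:,0]-p[0],P[:,1]-p[1])-p[2],[*P[:,:2].mean(0),.03],loss='soft_l1',f_scale=.001)
    return r.x,np.sqrt(np.median(r.fun**2))
def ringpts(c,C,z,r,tol=.005,n=90,skip=lambda a:False):
    "strongest grey edge across a horizontal circle about C, radius r, height z"
    g=cv2.GaussianBlur(cv2.cvtColor(c['pixels'],cv2.COLOR_RGB2GRAY),(0,0),1).astype(np.float32); out=[]
    for a in np.linspace(0,2*np.pi,n,endpoint=False):
        if skip(a): continue
        rr=np.linspace(r-tol,r+tol,41)
        X=[np.array([C[0]+q*np.cos(a),C[1]+q*np.sin(a),z]) for q in rr]
        uv=np.array([proj(c,x) for x in X],np.float32)
        v=cv2.remap(g,uv[:,0].copy(),uv[:,1].copy(),cv2.INTER_LINEAR).ravel()
        dv=np.abs(np.gradient(v)); k=dv.argmax()
        if dv[k]>1: out.append(X[k])
    return np.array(out)
E
python3 - <<'E'
from h import *
w2,w0=load('wrist2'),load('wrist0')
for nm,c,C,z,r in [('rim',w2,(.577,.213),.084,.0605),('ringO',w2,(.577,.213),.063,.038),('ringI',w2,(.577,.213),.063,.034),
   ('potrimI',w0,(.465,-.019),.062,.028),('potrimO',w0,(.465,-.019),.062,.031),('mark',w0,(.465,-.019),.004,.009)]:
    for i in range(4):
        P=ringpts(c,C,z,r,.007 if i<2 and r>.02 else .004); f,e=fitc(P); C=f[:2]
    print(nm,f.round(4),e.round(5),len(P))
for uv in [(122,206),(251,206),(189,275),(189,137)]: print(onz(w2,*uv,.084).round(4))
print(onz(w2,118,218,.075),onz(w2,268,192,.075))
E
```

```text
rim [0.5759 0.2138 0.0601] 0.00021 90
ringO [0.575  0.2117 0.036 ] 0.00063 86
ringI [0.5749 0.2116 0.036 ] 0.0005 86
potrimI [ 0.4639 -0.019   0.0301] 0.0011 86
potrimO [ 0.4646 -0.0193  0.0306] 0.00057 86
mark [ 0.4655 -0.0184  0.0066] 0.00082 90
[0.5792 0.2752 0.084 ]
[0.5765 0.1524 0.084 ]
[0.5155 0.2127 0.084 ]
[0.636  0.2051 0.084 ]
[0.56678648 0.28662252 0.075     ] [0.58706155 0.13929503 0.075     ]
```

Call:
apply_moves:
  increments:
    - {"tx":-0.7,"ty":0.92,"tz":0.4,"ax":0,"ay":0,"az":0}
    - {"tx":-0.7,"ty":0.92,"tz":0.4,"ax":0,"ay":0,"az":0}
    - {"tx":-0.7,"ty":0.92,"tz":0.4,"ax":0,"ay":0,"az":0}
    - {"tx":-0.7,"ty":0.92,"tz":0.4,"ax":0,"ay":0,"az":0}
    - {"tx":0,"ty":0,"tz":0.5,"ax":0,"ay":0,"az":0}
    - {"tx":0,"ty":0,"tz":0,"ax":0,"ay":0,"az":0}

```text
time_s: 3.85
ee_pos: [0.4661, -0.0207, 0.3409]
eef_rot: [-3.141, 0.001, -0.001]
force: [-0.3, -0.3, 0.4]
grip_width: 0.0941
grip_force: 0.0
```

```bash
python3 - <<'E'
from h import *
save('wrist','wrist3'); c=load('wrist3'); print(c['ee'],c['rot'])
for nm,C,z,r in [('potrimI',(.465,-.019),.062,.028),('potrimO',(.465,-.019),.062,.031),('mark',(.465,-.019),.004,.009)]:
    for i in range(4):
        P=ringpts(c,C,z,r,.005 if i<2 and r>.02 else .004); f,e=fitc(P); C=f[:2]
    print(nm,f.round(4),e.round(5),len(P))
E
```

```text
[ 0.4661207  -0.02066618  0.34092693] [-3.14133511e+00  1.35833727e-03 -1.02199894e-03]
potrimI [ 0.4639 -0.0191  0.0301] 0.0007 90
potrimO [ 0.4644 -0.0192  0.0305] 0.00047 90
mark [ 0.4646 -0.0192  0.0063] 0.00012 90
```

View pics/wrist3.png

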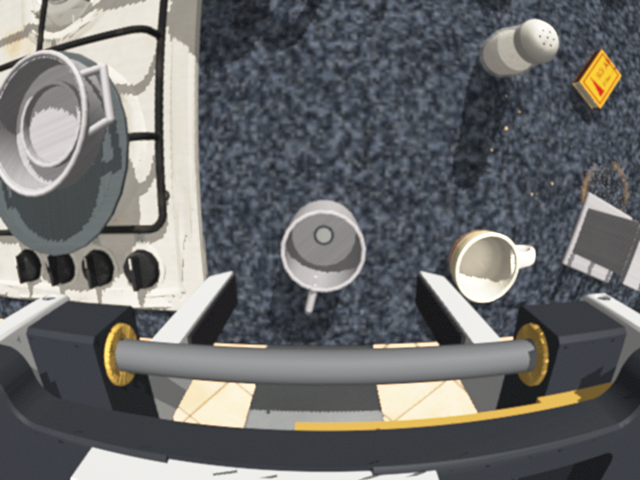

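The pot (centre 323,245; handle at 311,300) sits between the open fingers and clear of the cup (485,265). I descend and grip.

Call:
apply_moves:
  increments:
    - {"tx":-0.05,"ty":-0.05,"tz":0.9,"ax":0,"ay":0,"az":0}
    - {"tx":0,"ty":0,"tz":0.9,"ax":0,"ay":0,"az":0}
    - {"tx":0,"ty":0,"tz":0.9,"ax":0,"ay":0,"az":0}
    - {"tx":0,"ty":0,"tz":0.9,"ax":0,"ay":0,"az":0}
    - {"tx":0,"ty":0,"tz":0.1,"ax":0,"ay":0,"az":0}
    - {"tx":0,"ty":0,"tz":0,"ax":0,"ay":0,"az":0}

```text
time_s: 4.65
ee_pos: [0.465, -0.0187, 0.2315]
eef_rot: [3.142, -0.001, 0.0]
force: [0.5, -0.3, -0.1]
grip_width: 0.094
grip_force: 0.0
```

Call:
apply_moves:
  increments:
    - {"tx":0,"ty":0,"tz":0,"ax":0,"ay":0,"az":0}
    - {"tx":0,"ty":0,"tz":0,"ax":0,"ay":0,"az":0}
    - {"tx":0,"ty":0,"tz":0,"ax":0,"ay":0,"az":0}
    - {"tx":0,"ty":0,"tz":0,"ax":0,"ay":0,"az":0}
    - {"tx":0,"ty":0,"tz":0,"ax":0,"ay":0,"az":0}
    - {"tx":0,"ty":0,"tz":0,"ax":0,"ay":0,"az":0}
  jaw: 1
  force: 25

```text
time_s: 5.4
ee_pos: [0.4645, -0.0189, 0.2309]
eef_rot: [3.142, -0.0, -0.0]
force: [-0.4, -0.5, 5.9]
grip_width: 0.061
grip_force: 25.0
```

Call:
apply_moves:
  increments:
    - {"tx":0,"ty":0,"tz":-0.5,"ax":0,"ay":0,"az":0}
    - {"tx":0,"ty":0,"tz":-1,"ax":0,"ay":0,"az":0}
    - {"tx":0,"ty":0,"tz":-1,"ax":0,"ay":0,"az":0}
    - {"tx":0,"ty":0,"tz":-1,"ax":0,"ay":0,"az":0}
    - {"tx":0,"ty":0,"tz":-1,"ax":0,"ay":0,"az":0}
    - {"tx":0.46,"ty":-0.97,"tz":0,"ax":0,"ay":0,"az":0}
    - {"tx":0.46,"ty":-0.97,"tz":0,"ax":0,"ay":0,"az":0}
    - {"tx":0.46,"ty":-0.97,"tz":0,"ax":0,"ay":0,"az":0}

```text
time_s: 6.4
ee_pos: [0.506, 0.0693, 0.3664]
eef_rot: [3.142, -0.0, -0.0]
force: [0.8, -0.3, -3.4]
grip_width: 0.0611
grip_force: 25.0
```

Call:
apply_moves:
  increments:
    - {"tx":0.46,"ty":-0.97,"tz":0,"ax":0,"ay":0,"az":0}
    - {"tx":0.46,"ty":-0.97,"tz":0,"ax":0,"ay":0,"az":0}
    - {"tx":0.46,"ty":-0.97,"tz":0,"ax":0,"ay":0,"az":0}
    - {"tx":0.46,"ty":-0.97,"tz":0,"ax":0,"ay":0,"az":0}
    - {"tx":0.46,"ty":-0.97,"tz":0,"ax":0,"ay":0,"az":0}
    - {"tx":0,"ty":0,"tz":0,"ax":0,"ay":0,"az":0}
    - {"tx":0,"ty":0,"tz":0,"ax":0,"ay":0,"az":0}

```text
time_s: 7.28
ee_pos: [0.5747, 0.2135, 0.3658]
eef_rot: [3.141, 0.0, 0.0]
force: [0.0, -0.7, -2.1]
grip_width: 0.061
grip_force: 25.0
```

```bash
python3 - <<'E'
from h import *
save('wrist','wrist4'); c=load('wrist4'); print(c['ee'],c['rot'])
E=c['ee']
sk=lambda a: not(-1.3<((a+np.pi)%(2*np.pi)-np.pi)<1.3)
for nm,C,z,r,s in [('rim',(.576,.213),.084,.0605,sk),('potrimO',E[:2],E[2]-.231+.062,.031,lambda a:False),('mark',E[:2],E[2]-.227,.009,lambda a:False)]:
    for i in range(4):
        P=ringpts(c,C,z,r,.004,skip=s); f,e=fitc(P); C=f[:2]
    print(nm,f.round(4),e.round(5),len(P))
save('scene','scene4',crop=(200,130,360,250),scale=5)
cv2.imwrite('pics/m4.png',np.hstack([cv2.resize(cv2.imread('pics/scene4.png'),(400,300)),cv2.resize(c['pixels'][...,::-1],(400,300))]))
E
```

```text
[0.57465181 0.21352677 0.36583489] [3.14130980e+00 4.30364046e-04 1.60683727e-05]
rim [0.5779 0.2143 0.0582] 0.00035 37
potrimO [0.5692 0.2113 0.0327] 0.00124 82
mark [0.5744 0.2126 0.0066] 0.00015 90
```

View pics/m4.png

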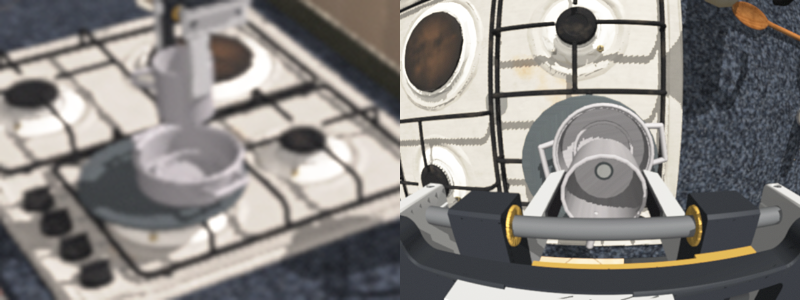

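The pot hangs upright over the wide pot, its mark (wrist half, 604,171) within 1 mm of the hand's axis. I go down to just above the ring.

Call:
apply_moves:
  increments:
    - {"tx":0.04,"ty":-0.02,"tz":0.7,"ax":0,"ay":0,"az":0}
    - {"tx":0,"ty":0,"tz":0.7,"ax":0,"ay":0,"az":0}
    - {"tx":0,"ty":0,"tz":0.7,"ax":0,"ay":0,"az":0}
    - {"tx":0,"ty":0,"tz":0.2,"ax":0,"ay":0,"az":0}
    - {"tx":0,"ty":0,"tz":0,"ax":0,"ay":0,"az":0}

```text
time_s: 8.0
ee_pos: [0.5761, 0.2142, 0.2971]
eef_rot: [-3.142, -0.0, -0.0]
force: [-0.5, -0.5, -2.7]
grip_width: 0.0609
grip_force: 25.0
```

```bash
python3 - <<'E'
from h import *
save('wrist','wrist5'); c=load('wrist5'); print(c['ee'],c['rot'])
E=c['ee']
sk=lambda a: not(-1.4<((a+np.pi)%(2*np.pi)-np.pi)<1.4)
for nm,C,z,r,s in [('rim',(.576,.213),.084,.0605,sk),('mark',E[:2],E[2]-.227,.009,lambda a:False)]:
    for i in range(4):
        P=ringpts(c,C,z,r,.004,skip=s); f,e=fitc(P); C=f[:2]
    print(nm,f.round(4),e.round(5),len(P))
    if nm=='rim':
        g=least_squares(lambda p:np.hypot(P[:,0]-p[0],P[:,1]-p[1])-.0601,[.576,.213],loss='soft_l1',f_scale=.001); print(g.x)
E
```

```text
[0.57614691 0.2141848  0.29712172] [-3.14157019e+00 -1.72756345e-04 -4.25037666e-04]
rim [0.5762 0.2136 0.0597] 0.0002 41
[0.57573226 0.21354036]
mark [0.5761 0.2133 0.0066] 5e-05 90
```

Mark and rim centre agree within 0.5 mm. Lowering into the ring.

Call:
apply_moves:
  increments:
    - {"tx":0,"ty":0,"tz":0.13,"ax":0,"ay":0,"az":0}
    - {"tx":0,"ty":0,"tz":0.13,"ax":0,"ay":0,"az":0}
    - {"tx":0,"ty":0,"tz":0.1,"ax":0,"ay":0,"az":0}
    - {"tx":0,"ty":0,"tz":0,"ax":0,"ay":0,"az":0}
    - {"tx":0,"ty":0,"tz":0,"ax":0,"ay":0,"az":0}

```text
time_s: 8.68
ee_pos: [0.5761, 0.2145, 0.2859]
eef_rot: [-3.142, -0.0, 0.0]
force: [0.4, 0.0, -1.8]
grip_width: 0.0614
grip_force: 25.0
```

Call:
apply_moves:
  increments:
    - {"tx":0,"ty":0,"tz":0.05,"ax":0,"ay":0,"az":0}
    - {"tx":0,"ty":0,"tz":0.03,"ax":0,"ay":0,"az":0}
    - {"tx":0,"ty":0,"tz":0,"ax":0,"ay":0,"az":0}

```text
time_s: 9.05
ee_pos: [0.5761, 0.2145, 0.2839]
eef_rot: [-3.141, -0.0, -0.0]
force: [-2.9, -0.8, 3.7]
grip_width: 0.0613
grip_force: 25.0
```

Contact at the expected height (0.284). Release with a small opening, then straight up.

Call:
apply_moves:
  increments:
    - {"tx":0,"ty":0,"tz":0,"ax":0,"ay":0,"az":0}
    - {"tx":0,"ty":0,"tz":0,"ax":0,"ay":0,"az":0}
    - {"tx":0,"ty":0,"tz":0,"ax":0,"ay":0,"az":0}
    - {"tx":0,"ty":0,"tz":0,"ax":0,"ay":0,"az":0}
  jaw: 0.2

```text
time_s: 9.55
ee_pos: [0.5761, 0.2145, 0.2834]
eef_rot: [3.142, 0.0, 0.0]
force: [0.1, 0.6, -0.2]
grip_width: 0.0752
grip_force: 0.0
```

Call:
apply_moves:
  increments:
    - {"tx":0,"ty":0,"tz":-0.3,"ax":0,"ay":0,"az":0}
    - {"tx":0,"ty":0,"tz":-0.7,"ax":0,"ay":0,"az":0}
    - {"tx":0,"ty":0,"tz":-1,"ax":0,"ay":0,"az":0}
    - {"tx":0,"ty":0,"tz":-1,"ax":0,"ay":0,"az":0}
    - {"tx":0,"ty":0,"tz":-1,"ax":0,"ay":0,"az":0}
    - {"tx":0,"ty":0,"tz":0,"ax":0,"ay":0,"az":0}

```text
time_s: 10.3
ee_pos: [0.576, 0.2145, 0.4063]
eef_rot: [-3.14, -0.005, -0.0]
force: [0.4, 0.1, -0.1]
grip_width: 0.0752
grip_force: 0.0
```

```bash
python3 - <<'E'
from h import *
save('wrist','wrist6'); c=load('wrist6'); print(c['ee'],c['rot'])
sk=lambda a: not(-1.4<((a+np.pi)%(2*np.pi)-np.pi)<1.4)
for nm,C,z,r,s in [('rim',(.576,.2135),.084,.0605,sk),('mark',(.576,.2135),.057,.009,lambda a:False),('potrim',(.576,.2135),.115,.031,lambda a:False)]:
    for i in range(4):
        P=ringpts(c,C,z,r,.004,skip=s); f,e=fitc(P); C=f[:2]
    print(nm,f.round(4),e.round(5),len(P))
s=save('scene','scene6'); d=save('side','side6')
A=[c['pixels'][150:400,150:500],s['pixels'][150:240,220:346],d['pixels'][260:380,230:400]]
cv2.imwrite('pics/m6.png',np.hstack([cv2.resize(a,(266,200),interpolation=cv2.INTER_CUBIC) for a in A])[...,::-1])
E
```

```text
[0.576024   0.21447086 0.40631966] [-3.14020360e+00 -4.50583932e-03 -1.31502910e-05]
rim [0.5759 0.2142 0.0597] 0.0008 41
mark [0.5761 0.2137 0.0063] 0.00013 90
potrim [0.5753 0.2144 0.0289] 0.00051 90
```

View pics/m6.png

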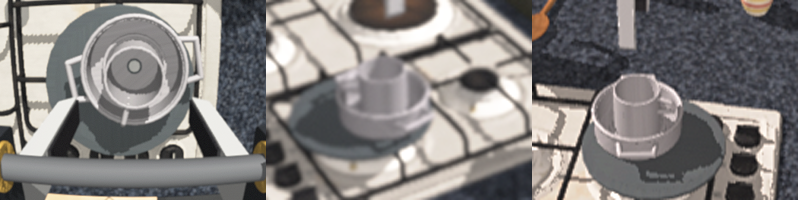

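The pot is seated upright inside the ring (mark at 0.576, 0.214). On to the thermometer.

Call:
apply_moves:
  increments:
    - {"tx":-0.29,"ty":0.98,"tz":0,"ax":0,"ay":0,"az":0}
    - {"tx":-0.29,"ty":0.98,"tz":0,"ax":0,"ay":0,"az":0}
    - {"tx":-0.29,"ty":0.98,"tz":0,"ax":0,"ay":0,"az":0}
    - {"tx":-0.29,"ty":0.98,"tz":0,"ax":0,"ay":0,"az":0}
    - {"tx":-0.29,"ty":0.98,"tz":0,"ax":0,"ay":0,"az":0}
    - {"tx":-0.29,"ty":0.98,"tz":0,"ax":0,"ay":0,"az":0}
    - {"tx":-0.29,"ty":0.98,"tz":0,"ax":0,"ay":0,"az":0}
    - {"tx":-0.29,"ty":0.98,"tz":0,"ax":0,"ay":0,"az":0}
    - {"tx":-0.29,"ty":0.98,"tz":0,"ax":0,"ay":0,"az":0}
  jaw: 0

```text
time_s: 11.58
ee_pos: [0.4974, -0.051, 0.4024]
eef_rot: [-3.141, 0.002, -0.0]
force: [-0.9, -0.3, -0.3]
grip_width: 0.094
grip_force: 0.0
```

Call:
apply_moves:
  increments:
    - {"tx":-0.29,"ty":0.98,"tz":0,"ax":0,"ay":0,"az":0}
    - {"tx":-0.29,"ty":0.98,"tz":0,"ax":0,"ay":0,"az":0}
    - {"tx":-0.29,"ty":0.98,"tz":0,"ax":0,"ay":0,"az":0}
    - {"tx":-0.29,"ty":0.98,"tz":0,"ax":0,"ay":0,"az":0}
    - {"tx":-0.29,"ty":0.98,"tz":0,"ax":0,"ay":0,"az":0}
    - {"tx":-0.29,"ty":0.98,"tz":0,"ax":0,"ay":0,"az":0}
    - {"tx":-0.29,"ty":0.98,"tz":0,"ax":0,"ay":0,"az":0}
    - {"tx":-0.29,"ty":0.98,"tz":0,"ax":0,"ay":0,"az":0}
    - {"tx":-0.29,"ty":0.98,"tz":0,"ax":0,"ay":0,"az":0}
    - {"tx":0,"ty":0,"tz":0,"ax":0,"ay":0,"az":0}

```text
time_s: 12.82
ee_pos: [0.4189, -0.316, 0.4022]
eef_rot: [-3.14, 0.002, -0.002]
force: [-0.1, 1.5, 0.7]
grip_width: 0.0938
grip_force: 0.0
```

```bash
python3 - <<'E'
from h import *
save('wrist','wrist7'); c=load('wrist7'); print(c['ee'],c['rot'])
E
```

```text
[ 0.41890786 -0.31595893  0.40221025] [-3.14036472e+00  1.59600187e-03 -2.26370109e-03]
```

View pics/wrist7.png

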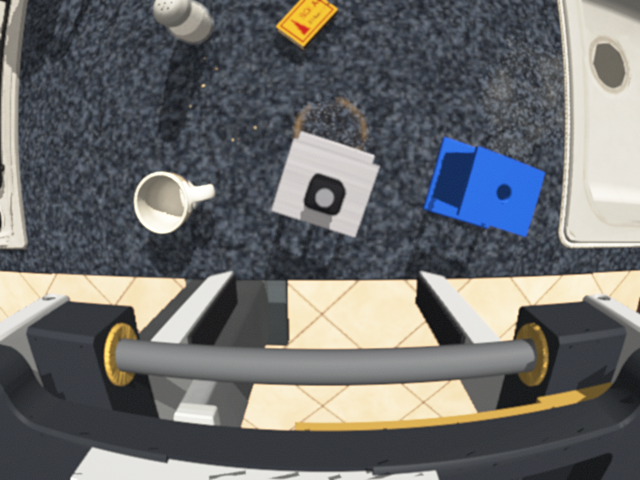

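The grey stand's bridge is at about (327,187) with the black handle top at (325,196), turned a little in the picture; the blue one (487,187) lies well to the right.

```bash
cat > probe.py <<'E'
from h import *
def probe(fn,box):
    c=load(fn); im=c['pixels']; x0,y0,x1,y1=box
    g=im.max(2); m=np.zeros(g.shape,np.uint8); m[y0:y1,x0:x1]=(g[y0:y1,x0:x1]<70)*255
    cs,_=cv2.findContours(m,cv2.RETR_EXTERNAL,cv2.CHAIN_APPROX_NONE); k=max(cs,key=cv2.contourArea)
    P=np.array([onz(c,*p[0],.156) for p in k])
    r=cv2.minAreaRect((P[:,:2]*1000).astype(np.float32)); print('black top',np.round(r[0],1),np.round(r[1],1),r[2], cv2.boundingRect(k))
    return c,g
E
python3 - <<'E'
from probe import *
c,g=probe('wrist7',(295,165,355,225))
m=np.zeros(g.shape,np.uint8); s=c['pixels'][130:240,265:385]; m[130:240,265:385]=(s.min(2)>135)*255
m=cv2.morphologyEx(m,cv2.MORPH_CLOSE,np.ones((5,5)))
k=max(cv2.findContours(m,cv2.RETR_EXTERNAL,cv2.CHAIN_APPROX_NONE)[0],key=cv2.contourArea)
P=np.array([onz(c,*p[0],.092) for p in k]); r=cv2.minAreaRect((P[:,:2]*1000).astype(np.float32)); print('bridge',r)
print(g[180:214:3,300:350:3])
# bright disc on top
s=np.zeros(g.shape,np.uint8); s[180:214,305:345]=(g[180:214,305:345]>110)*255
n,l,st,ce=cv2.connectedComponentsWithStats(s)
for i in range(1,n):
    if st[i,4]>20: print(st[i],ce[i],onz(c,*ce[i],.156))
E
```

```text
black top [ 462.3 -315.9] [22.  21.4] 71.1877212524414 (305, 174, 40, 41)
bridge ((464.1758117675781, -316.47412109375), (70.66380310058594, 67.44982147216797), 71.68985748291016)
[[209 209 209 178  39  47  47  44  41  43  35  37  66 140 214 216 216]
 [208 207 209 101  41  45  48  47  49  45  44  40  37  34 138 210 210]
 [212 213 201  51  42  45  46  45  48  47  47  49  46  46  56 201 210]
 [212 212 165  36  45  43  63 130 149 132  67  45  46  49  43 146 209]
 [215 215 103  37  46  53 153 170 169 170 159  64  47  45  38 120 209]
 [211 203  47  38  43  98 171 170 171 172 171 120  42  41  31 148 210]
 [211 167  30  40  42 110 168 169 169 167 169 125  38  41  47 191 207]
 [212 151  33  38  39  85 169 168 169 168 171  92  43  38  96 210 211]
 [216 182  28  32  37  32 115 169 169 170 130  43  42  34 159 213 213]
 [210 188 109  48  31  26  30  62  84  76  38  42  41  38 197 213 214]
 [208 169 129 129 113  79  47  26  25  25  34  38  33  95 208 209 210]
 [175 133 135 133 133 132 129 113  88  51  27  28  62 187 209 210 207]]
[305 180   6  15  46] [306.41304348 184.89130435] [ 0.46836941 -0.30478203  0.156     ]
[339 180   6   8  24] [342.5        182.20833333] [ 0.46996882 -0.32670186  0.156     ]
[316 188  18  19 266] [324.20300752 197.36090226] [ 0.46066944 -0.31557674  0.156     ]
[338 197   7  17  63] [342.23809524 207.26984127] [ 0.45454633 -0.3266196   0.156     ]
[305 207  17   7  58] [310.53448276 211.34482759] [ 0.45203876 -0.30715668  0.156     ]
```

Call:
apply_moves:
  increments:
    - {"tx":0.72,"ty":0,"tz":0.3,"ax":0,"ay":0,"az":0}
    - {"tx":0.72,"ty":0,"tz":0.3,"ax":0,"ay":0,"az":0}
    - {"tx":0,"ty":0,"tz":0,"ax":0,"ay":0,"az":0.925}
    - {"tx":0,"ty":0,"tz":0,"ax":0,"ay":0,"az":0.925}
    - {"tx":0,"ty":0,"tz":0,"ax":0,"ay":0,"az":0.925}
    - {"tx":0,"ty":0,"tz":0,"ax":0,"ay":0,"az":0.925}
    - {"tx":0,"ty":0,"tz":0,"ax":0,"ay":0,"az":0}
    - {"tx":0,"ty":0,"tz":0,"ax":0,"ay":0,"az":0}

```text
time_s: 13.88
ee_pos: [0.4629, -0.3142, 0.3852]
eef_rot: [-3.141, 0.0, -0.32]
force: [-0.4, 0.5, -0.0]
grip_width: 0.0939
grip_force: 0.0
```

```bash
python3 - <<'E'
from probe import *
save('wrist','wrist8'); c=load('wrist8'); print(c['ee'],c['rot'])
u=proj(c,np.array([.462,-.316,.156])).astype(int); print(u)
c,g=probe('wrist8',(u[0]-35,u[1]-35,u[0]+35,u[1]+30))
s=np.zeros(g.shape,np.uint8); s[u[1]-18:u[1]+18,u[0]-18:u[0]+18]=(g[u[1]-18:u[1]+18,u[0]-18:u[0]+18]>110)*255
n,l,st,ce=cv2.connectedComponentsWithStats(s)
for i in range(1,n):
    if st[i,4]>80: print(st[i],ce[i],onz(c,*ce[i],.156))
E
```

```text
[ 0.46288326 -0.31418417  0.38523565] [-3.14142153e+00  3.80622085e-04 -3.20459143e-01]
[328 272]
black top [ 462.7 -318.2] [25.2 39.2] 71.68988037109375 (310, 238, 43, 64)
[319 266  19  19 288] [327.86111111 275.12152778] [ 0.46056241 -0.31541992  0.156     ]
```

Call:
apply_moves:
  increments:
    - {"tx":-0.05,"ty":0.06,"tz":0.5,"ax":0,"ay":0,"az":0}
    - {"tx":0,"ty":0,"tz":0.7,"ax":0,"ay":0,"az":0}
    - {"tx":0,"ty":0,"tz":0.7,"ax":0,"ay":0,"az":0}
    - {"tx":0,"ty":0,"tz":0.75,"ax":0,"ay":0,"az":0}
    - {"tx":0,"ty":0,"tz":0,"ax":0,"ay":0,"az":0}
    - {"tx":0,"ty":0,"tz":0,"ax":0,"ay":0,"az":0}

```text
time_s: 14.68
ee_pos: [0.4607, -0.316, 0.3064]
eef_rot: [3.141, -0.0, -0.323]
force: [-0.4, 0.1, 0.2]
grip_width: 0.0941
grip_force: 0.0
```

Call:
apply_moves:
  increments:
    - {"tx":0,"ty":0,"tz":0,"ax":0,"ay":0,"az":0}
    - {"tx":0,"ty":0,"tz":0,"ax":0,"ay":0,"az":0}
    - {"tx":0,"ty":0,"tz":0,"ax":0,"ay":0,"az":0}
    - {"tx":0,"ty":0,"tz":0,"ax":0,"ay":0,"az":0}
    - {"tx":0,"ty":0,"tz":0,"ax":0,"ay":0,"az":0}
    - {"tx":0,"ty":0,"tz":0,"ax":0,"ay":0,"az":0}
    - {"tx":0,"ty":0,"tz":0,"ax":0,"ay":0,"az":0}
    - {"tx":0,"ty":0,"tz":0,"ax":0,"ay":0,"az":0}
  jaw: 1
  force: 30

```text
time_s: 15.68
ee_pos: [0.4607, -0.3159, 0.3059]
eef_rot: [-3.142, 0.0, -0.323]
force: [0.4, 0.5, -0.5]
grip_width: 0.024
grip_force: 30.0
```

```bash
python3 - <<'E'
from h import *
o=get_obs(); print(o['ee_pos'],o['eef_rot'],o['grip_width'],o['force'],o['moment'])
E
```

```text
[ 0.46071436 -0.31591401  0.30592431] [-3.14154512e+00  3.12458839e-05 -3.22848915e-01] 0.023995196843974293 [ 0.42884897  0.46385609 -0.53056166] [0.10587783 0.06792359 0.02505705]
```

Gripped at 24 mm as expected. Lift straight out, then travel to above the pot.

Call:
apply_moves:
  increments:
    - {"tx":0,"ty":0,"tz":-0.4,"ax":0,"ay":0,"az":0}
    - {"tx":0,"ty":0,"tz":-0.8,"ax":0,"ay":0,"az":0}
    - {"tx":0,"ty":0,"tz":-0.8,"ax":0,"ay":0,"az":0}
    - {"tx":0,"ty":0,"tz":-1,"ax":0,"ay":0,"az":0}
    - {"tx":0,"ty":0,"tz":-1,"ax":0,"ay":0,"az":0}
    - {"tx":0,"ty":0,"tz":-1,"ax":0,"ay":0,"az":0}
    - {"tx":0,"ty":0,"tz":0,"ax":0,"ay":0,"az":0}
    - {"tx":0,"ty":0,"tz":0,"ax":0,"ay":0,"az":0}

```text
time_s: 16.68
ee_pos: [0.4606, -0.3159, 0.4551]
eef_rot: [-3.141, 0.001, -0.323]
force: [0.1, 0.3, -1.0]
grip_width: 0.024
grip_force: 30.0
```

Call:
apply_moves:
  increments:
    - {"tx":-0.098,"ty":-0.898,"tz":0,"ax":0,"ay":0,"az":0}
    - {"tx":-0.098,"ty":-0.898,"tz":0,"ax":0,"ay":0,"az":0}
    - {"tx":-0.098,"ty":-0.898,"tz":0,"ax":0,"ay":0,"az":0}
    - {"tx":-0.098,"ty":-0.898,"tz":0,"ax":0,"ay":0,"az":0}
    - {"tx":-0.098,"ty":-0.898,"tz":0,"ax":0,"ay":0,"az":0}
    - {"tx":-0.098,"ty":-0.898,"tz":0,"ax":0,"ay":0,"az":0}
    - {"tx":-0.098,"ty":-0.898,"tz":0,"ax":0,"ay":0,"az":0}
    - {"tx":-0.098,"ty":-0.898,"tz":0,"ax":0,"ay":0,"az":0}
    - {"tx":-0.098,"ty":-0.898,"tz":0,"ax":0,"ay":0,"az":0}
    - {"tx":-0.098,"ty":-0.898,"tz":0,"ax":0,"ay":0,"az":0}

```text
time_s: 17.92
ee_pos: [0.5184, -0.0502, 0.4546]
eef_rot: [3.141, 0.002, -0.323]
force: [0.2, 0.1, -1.5]
grip_width: 0.0237
grip_force: 30.0
```

Call:
apply_moves:
  increments:
    - {"tx":-0.098,"ty":-0.898,"tz":0,"ax":0,"ay":0,"az":0}
    - {"tx":-0.098,"ty":-0.898,"tz":0,"ax":0,"ay":0,"az":0}
    - {"tx":-0.098,"ty":-0.898,"tz":0,"ax":0,"ay":0,"az":0}
    - {"tx":-0.098,"ty":-0.898,"tz":0,"ax":0,"ay":0,"az":0}
    - {"tx":-0.098,"ty":-0.898,"tz":0,"ax":0,"ay":0,"az":0}
    - {"tx":-0.098,"ty":-0.898,"tz":0,"ax":0,"ay":0,"az":0}
    - {"tx":-0.098,"ty":-0.898,"tz":0,"ax":0,"ay":0,"az":0}
    - {"tx":-0.098,"ty":-0.898,"tz":0,"ax":0,"ay":0,"az":0}
    - {"tx":-0.098,"ty":-0.898,"tz":0,"ax":0,"ay":0,"az":0}
    - {"tx":-0.098,"ty":-0.898,"tz":0,"ax":0,"ay":0,"az":0}
    - {"tx":0,"ty":0,"tz":0,"ax":0,"ay":0,"az":0}
    - {"tx":0,"ty":0,"tz":0,"ax":0,"ay":0,"az":0}

```text
time_s: 19.42
ee_pos: [0.5759, 0.2132, 0.4551]
eef_rot: [3.141, 0.001, -0.323]
force: [0.5, -0.2, -1.4]
grip_width: 0.0238
grip_force: 30.0
```

```bash
python3 - <<'E'
from h import *
save('wrist','wrist9'); c=load('wrist9'); s=save('scene','scene9'); d=save('side','side9')
E=c['ee']; print(E,c['rot'])
tip=E-[0,0,.2939]; A=[]
for q in (s,d,c):
    u=proj(q,tip); v=proj(q,np.array([.5761,.2137,.057])); print(u.round(1),v.round(1))
    x,y=((u+v)/2).astype(int); x=np.clip(x,55,585);y=np.clip(y,72,406)
    b=q['pixels'][y-72:y+74,x-53:x+53].copy() if q is not c else q['pixels'][y-72:y+74,x-53:x+53].copy()
    A.append(cv2.resize(b,(266,366),interpolation=cv2.INTER_CUBIC)); print(x-53,y-72)
cv2.imwrite('pics/m9.png',np.hstack(A)[...,::-1])
E
```

```text
[0.57590573 0.21316686 0.45507633] [ 3.14059533e+00  1.11742778e-03 -3.23061845e-01]
[273.4 165.7] [275.5 198.9]
221 110
[295.  295.5] [296.  335.9]
242 243
[324.6 245.4] [324.4 220.9]
271 161
```

View pics/m9.png

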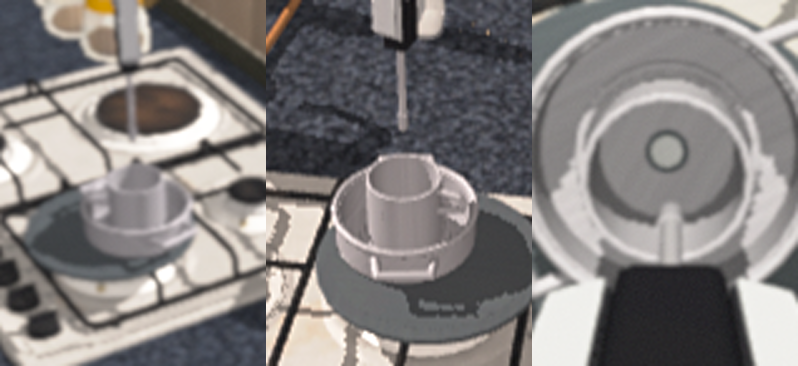

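The tip hangs over the middle of the pot: wrist panel tip (670,207), mark (667,151), both as predicted within about 1 px; side panel tip at column 403, pot axis 403. Lower to just above the mark.

Call:
apply_moves:
  increments:
    - {"tx":0,"ty":0,"tz":0.6,"ax":0,"ay":0,"az":0}
    - {"tx":0,"ty":0,"tz":0.8,"ax":0,"ay":0,"az":0}
    - {"tx":0,"ty":0,"tz":0.8,"ax":0,"ay":0,"az":0}
    - {"tx":0,"ty":0,"tz":0.8,"ax":0,"ay":0,"az":0}
    - {"tx":0,"ty":0,"tz":0,"ax":0,"ay":0,"az":0}
    - {"tx":0,"ty":0,"tz":0,"ax":0,"ay":0,"az":0}

```text
time_s: 20.32
ee_pos: [0.576, 0.2136, 0.3666]
eef_rot: [-3.141, -0.001, -0.323]
force: [-0.7, 0.8, -1.0]
grip_width: 0.0233
grip_force: 30.0
```

```bash
python3 - <<'E'
from h import *
save('wrist','wrist10'); c=load('wrist10'); E=c['ee']; print(E,c['rot'],get_obs()['force'])
M=np.array([.5761,.2137,.057]); print('tip',proj(c,E-[0,0,.2939]),'mark',proj(c,M))
C=M[:2]
yaw=c['rot'][2]
for i in range(4):
    P=ringpts(c,C,.057,.0075,.003,skip=lambda a: np.cos(a-yaw)<0.1); f,e=fitc(P); C=f[:2]
g0=least_squares(lambda p:np.hypot(P[:,0]-p[0],P[:,1]-p[1])-.0065,M[:2],loss='soft_l1',f_scale=.001); print('mark',f,e,g0.x)
g=c['pixels'].astype(int).mean(2).astype(int); u,v=proj(c,M).astype(int)
print(u,v); print('     ',np.arange(u-17,u+18))
for r in range(v-14,v+34,2): print(r,g[r,u-17:u+18])
E
```

```text
[0.5759776  0.21357341 0.36657744] [-3.14111231e+00 -6.95237445e-04 -3.23047408e-01] [-0.40416214  0.14402918 -0.88400228]
tip [325.13296894 246.0857265 ] mark [325.00005441 241.24068611]
mark [0.57646276 0.21357867 0.00612304] 0.0001345813970309677 [0.57600841 0.2137353 ]
325 241
      [308 309 310 311 312 313 314 315 316 317 318 319 320 321 322 323 324 325
 326 327 328 329 330 331 332 333 334 335 336 337 338 339 340 341 342]
227 [136 136 136 136 137 136 139 138 136 138 137 138 137 134 134 134 133 135
 135 137 138 136 138 137 136 136 137 138 139 139 137 135 135 136 134]
229 [137 135 134 137 137 137 138 138 138 138 136 136 134 135 132 131 131 132
 135 133 136 136 137 138 136 138 137 139 138 138 135 134 136 136 136]
231 [136 137 137 137 139 135 135 139 138 135 133 119 111 106  98  93  89  89
  91  92  98 109 120 129 134 137 137 140 138 134 136 135 134 136 134]
233 [136 136 137 137 136 137 138 140 132 118 100  85  80  84  97 106 108 111
 108 101  95  85  78  86 101 122 131 136 134 133 135 134 134 136 133]
235 [136 137 139 137 138 138 135 127 103  84  81  98 120 143 156 162 166 163
 164
[... 2053 characters left out ...]

 196 192 182 165 144 136 132 133 132 134 133 135 135 134 137 135 136]
265 [138 133 129 127 129 129 129 128 129 127 125 124 122 125 145 163 177 183
 184 181 171 154 137 121 118 124 125 125 126 127 126 127 128 127 131]
267 [101  85  70  57  55  56  54  57  54  56  56  53  53  53  60  68  72  73
  75  72  70  62  57  53  54  54  55  53  55  55  52  55  58  62  71]
269 [38 35 35 36 38 38 35 36 36 39 37 34 35 34 36 39 36 37 37 36 34 39 39 38
 38 36 35 36 36 35 34 35 37 37 35]
271 [31 36 38 38 36 36 39 39 39 39 38 36 38 38 38 38 38 38 37 38 36 38 37 39
 39 36 38 35 37 39 35 40 36 39 37]
273 [36 35 36 38 38 38 38 38 38 38 38 37 39 37 38 35 37 36 38 36 39 38 39 37
 39 37 39 36 35 41 35 40 36 37 35]
```

Call:
apply_moves:
  increments:
    - {"tx":0,"ty":0,"tz":0.2,"ax":0,"ay":0,"az":0}
    - {"tx":0,"ty":0,"tz":0.2,"ax":0,"ay":0,"az":0}
    - {"tx":0,"ty":0,"tz":0.03,"ax":0,"ay":0,"az":0}
    - {"tx":0,"ty":0,"tz":0,"ax":0,"ay":0,"az":0}
    - {"tx":0,"ty":0,"tz":0,"ax":0,"ay":0,"az":0}

```text
time_s: 21.0
ee_pos: [0.5759, 0.2137, 0.3532]
eef_rot: [-3.141, -0.0, -0.323]
force: [0.1, -1.0, -0.1]
grip_width: 0.0237
grip_force: 30.0
```

Call:
apply_moves:
  increments:
    - {"tx":0,"ty":0,"tz":0,"ax":0,"ay":0,"az":0}

```text
time_s: 21.12
ee_pos: [0.5759, 0.2137, 0.3532]
eef_rot: [-3.141, -0.0, -0.323]
force: [-0.8, -0.2, -0.7]
grip_width: 0.0239
grip_force: 30.0
```

Call:
apply_moves:
  increments:
    - {"tx":0,"ty":0,"tz":0,"ax":0,"ay":0,"az":0}

```text
time_s: 21.25
ee_pos: [0.5759, 0.2137, 0.3531]
eef_rot: [-3.142, -0.0, -0.323]
force: [0.4, -0.2, -0.8]
grip_width: 0.024
grip_force: 30.0
```

Call:
apply_moves:
  increments:
    - {"tx":0,"ty":0,"tz":0,"ax":0,"ay":0,"az":0}

```text
time_s: 21.38
ee_pos: [0.5759, 0.2137, 0.3531]
eef_rot: [-3.142, 0.0, -0.323]
force: [0.2, 0.1, -0.8]
grip_width: 0.0239
grip_force: 30.0
```

```bash
cat > avg.py <<'E'
from h import *
F=[];Z=[]
for i in range(20):
    camera('side'); o=get_obs(); F.append(o['force']); Z.append(o['ee_pos'])
print('F',np.mean(F,0).round(2),'+-',(np.std(F,0)/20**.5).round(2),'p',np.mean(Z,0).round(4),o['time_s'])
E
python3 avg.py
```

```text
F [ 0.02 -0.03 -0.83] +- [0.13 0.1  0.1 ] p [0.5759 0.2137 0.353 ] 22.375
```

Call:
apply_moves:
  increments:
    - {"tx":0,"ty":0,"tz":0.1,"ax":0,"ay":0,"az":0}
    - {"tx":0,"ty":0,"tz":0.07,"ax":0,"ay":0,"az":0}
    - {"tx":0,"ty":0,"tz":0.07,"ax":0,"ay":0,"az":0}
    - {"tx":0,"ty":0,"tz":0,"ax":0,"ay":0,"az":0}
    - {"tx":0,"ty":0,"tz":0,"ax":0,"ay":0,"az":0}
    - {"tx":0,"ty":0,"tz":0,"ax":0,"ay":0,"az":0}

```text
time_s: 23.12
ee_pos: [0.5759, 0.2137, 0.3459]
eef_rot: [-3.142, -0.0, -0.323]
force: [-0.3, 0.5, 1.1]
grip_width: 0.0241
grip_force: 30.0
```

```bash
python3 avg.py
```

```text
F [0.3  0.11 0.85] +- [0.1  0.09 0.11] p [0.5759 0.2137 0.3459] 24.125
```

The push changed the force by about 1.7 N and the position gives 5 mm of spring travel, so the tip is about half-way in. Handing in.

```bash
python3 -c "
from station import hand_in; print(hand_in())"
```

```text
the job is handed in; nothing more can be done
None
```

I seated the melting pot upright in the wide pot's ring and let go. The job is handed in with the thermometer held upright on the mark, its tip pushed in about 5 mm, the hand clear of both pots and the clock at about 24 s.

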